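Lock back the sprung belt tensioner of a bottle labeller

ROBOT

A 7-joint arm with a two-finger parallel gripper is mounted at the origin on the work surface. World frame = base frame: x ahead of the robot, y to its left, z up, the work surface at z = 0. Lengths are in m, angles in degrees, forces in N, time in s.
With the tool pointing down it reaches from about 0.425 to 0.875 m from the base axis. Payload 4.7 kg.
Tool frame: the origin (TCP) lies on the mounting face of the last link; the fingertips stand 182 mm ahead of it and the grasp point (between the pads) lies 164 mm ahead of it; z points along the fingers, x is the direction in which the jaws open and shut, and the axes are right-handed (so a half turn about z gives the same grasp; the last joint's range is limited). The gripper opens to 87 mm and grips with 3 to 60 N. Pads are 19 mm wide; open, the fingers measure 117 mm over their backs; the gripper's body (75 mm by 190 mm) begins 51 mm behind the grasp point.
Start: joints at [-69.838, 18.392, -4.016, 83.108, 1.295, 78.541, -3.26], TCP at [0.215, 0.613, 0.405] pointing down, gripper open.
Joint ranges: [-163.93, 163.93], [-17.29, 119.83], [-79.2, 71.16], [3.27, 140.29], [-89.18, 269.18], [5.43, 117.66], [-154.24, 154.24]. Speed limits (degrees/s): [147.25, 147.25, 180, 180, 180, 180, 180].

INTERFACE

Orientations are given as [roll, pitch, yaw] about the fixed x, y, z axes, in that order (R = Rz(yaw) Ry(pitch) Rx(roll)).
In Python, from cell import status, cams, env, outline_of, landmark_of gives the robot as it stands. The module is installed in compiled form; this text tells all that it offers.
- The arm moves only by the tool jog_arm, never from a script. Its argument "rows" is a list of rows, each a list of 7 numbers: the closure, from 0 (fully open) to 1 (shut), then the shift along the tool's x, y, z in m, then the turn, a rotation vector about the tool's x, y, z in degrees. A call has 1 to 12 rows; each row shifts and turns the commanded pose from where the row before left it, along the tool's axes as they then stand; what a row does not reach is not made up. A row lasts 1/12 s, in which the tool goes at most 41.7 mm and 7.16 degrees, less where a joint would pass 70% of its speed; a pose out of reach is approached as far as the arm can. A call with a gripper value outside its range is refused whole. The fingers move at their own pace and stop on an object; "grip_force" is the grip in N (left out, the last holds). Time passes only in rows, so rows that do not move let the fingers close. It gives the time, the measured TCP pose, the force and the opening at its end, in the units of the state.
- status.get_obs(): the state, without advancing time (a new reading comes with each control period).
- cams.read_camera(name): name is "side" or "top"; returns (picture, depth): 420x560x3 uint8, red, green, blue; 420x560 float32, m along the optical axis (not along the pixel's ray), 0 where there is no reading.
- cams.camera_params(name): a dict with "vfov" (degrees; the focal length in pixels is half the picture's height over the tangent of half this angle, whatever the lens; pixels are square), "cx", "cy" (the principal point, pixels), "eye" and "attitude" of the camera in the world. Camera axes: x right, y up, looking along -z (the intrinsics and any distortion apply to the point x, -y, -z); pixel columns grow to the right and rows downward; lengths in m; the calibration is good to about 2 mm. A picture is of the moment at which its call begins. camera_params takes no time and is no camera call.
- env.sign_off(): hands the job in, once; it reports no verdict.
Trained networks look in the newest picture that a camera, given by its name, has taken for a name from the list of things; names that differ only in an ending like _2 or _b are one class to them, and where a whole thing is asked for, a point or a joint stands for the part that bears it (a point fixed in the world has none). Each returns a list of dicts, best first, with "conf" (0 to 1); they miss things now and then, are a little off and sometimes report something else, mostly with a low value. They report only what shows in the picture. A call takes as long as a camera call. They do not tell look-alikes from the thing itself.
- outline_of(camera, name): "pixels" (420x560 bool, what is visible of it) and "box" ([left, top, right, bottom] in pixels, round what is visible of it).
- landmark_of(camera, name): "position" ([row, column] in pixels: a listed point, or the origin of a listed thing).
The state is a dict: "time_s": time; "qpos": joint angles; "joint_velocities": joint speeds; "effort": joint torques, N m; "tool_pos": TCP position; "tool_rot": TCP orientation; "force": force on the tool from outside, world axes, zero at the start; "wrist_torque": the same for the moment, N m; "grip_width": finger opening in m.
Only numpy, scipy, OpenCV 4.12 (cv2) and the standard library are available. Lean on these libraries where they do the work, as an engineer would, in place of code of your own. Each camera call takes 0.05 s, during which the arm holds its last target. There are 200 camera calls.

TASK

The belt is off the labeller and a new one is to be fitted, so lock its sprung tension wheel back: take the locking pin out of the parking block, put it through the eye of the tension arm, and with it swing the arm round against its spring, feeling gently along the locking plate beneath until the pin drops into the plate's hole. Press the pin fully home, collar down on the eye, and let go. Do not force the pin hard against the plate, do not let the arm snap back, and leave the tee key, bottle, jar and tape roll alone.

Things in the scene. Friction and masses are not known exactly. Their poses are not given: they have to be found in the camera images.
- unit: Belt unit of a bench-top bottle labeller, fixed: white housing 200 x 360 mm, aluminium deck 60 mm above the table; conveyor, wrap pad and label reel on its far side. Origin: on the table under the housing's middle; x points to the conveyor, y along the deck. Its place and yaw (up to 0.25 rad) vary. Two 57 mm rollers stand at (70, -135) and (70, 135) mm, tops 139 mm above the table.
- parking (a point): Middle of the top face of the grey parking block on the deck, 34 x 130 x 30 mm, long side along the unit's y, top 90 mm above the table; at (-70, -105) mm in the unit's frame. It has two upright 12 mm holes, 42.5 mm either side of its middle along y: the locking pin stands in one, the tee key in the other, either way round.
- pivot (a point): Upright axis of the tension arm at deck height, 60 mm above the table; at (35, 60) mm in the unit's frame.
- tension_arm (a joint): Angle of the sprung arm, rad: 0 at rest on its stop, growing counter-clockwise seen from above as it is turned back, end of travel 0.90. It is an L-shaped dark steel crank: one limb carries the tension wheel, the other ends in the eye. The spring pulls it back with about 0.27 Nm at 0 and 0.54 Nm at 0.6 rad, 3 to 6 N at the eye; let go, it snaps back.
- wheel (a point): Middle of the top of the tension wheel: black plastic, 49 mm across, 50 mm tall, 65 mm from the pivot axis, top 135 mm above the table. It turns freely on the arm.
- eye (a point): Centre of the top face of the eye: round steel boss 33 mm across, 14 mm high, with a plain upright 12 mm hole right through, 90 mm from the pivot axis, top 89.5 mm above the table. At rest it lies at 163 degrees from the unit's x axis, seen from the pivot; turned back it moves towards the unit's -y. Its underside runs 1.5 mm above the locking plate.
- lock_plate: Locking plate 50 x 130 x 14 mm under the eye, long side roughly along the unit's y, flat top 74 mm above the table, clamped on a fixed carrier. Origin: carrier, on the pivot axis at deck height. The plate has one plain hole, 11.6 mm wide, 14 mm deep, 90 mm from the pivot axis like the eye; set anew each time it comes under the eye at 0.43 to 0.77 rad of arm angle: not measured, to be felt for (seen only while the arm is at rest).
- pin: Locking pin, 67.5 mm: steel shank 10 mm thick, 27.5 mm long, last 2 mm tapered to 7 mm; collar 26 mm across, 6 mm thick; black flat-sided grip 16 mm thick (pin's x), 36 mm wide (its y), 34 mm tall; 40 to 80 g. Origin: end of the tip, z up to the grip. Starts upright, collar on the block. Through the eye, tip on the plate, the collar is 12 mm above the eye; home, the collar lies on the eye, tip 2 mm above the deck.
- tee_key: Tee-handled hex key standing in the parking block's other hole: dark steel shank 10 mm thick, black cross bar 64 mm long and 11 mm thick roughly along the unit's x, top 138 mm above the table. Origin: lower end of the shank. Leave it in its hole.
- bottle: Amber glass bottle, 60 mm across, 125 mm tall, on the conveyor near its +y end. Origin: middle of its base. Leave it alone.
- jar: Amber glass jar, 62 mm across, 85 mm tall, on the conveyor near its -y end. Origin: middle of its base. Leave it alone.
- tape_roll: Roll of tape lying on the table to the left of the unit, 110 mm across, 48 mm high. Origin: middle of its underside. Leave it alone.
Mind the look-alikes: they are no part of the job. There is more than one size of the pin; the job needs the middle-sized.

How it is judged (in metres and radians):
On the way, in this order (a step that is already met when the one before it is completed fails the run):
1. the pin's tip is right through the eye while the arm is still near its rest (z of pin in the frame of eye below -0.01 m and horizontal distance between pin and eye below 0.006 m and value of joint tension_arm below 0.35 rad), for 0.1 s.
2. the arm is turned back against its spring by the pin in its eye (value of joint tension_arm above 0.38 rad and z of pin in the frame of eye below -0.008 m and horizontal distance between pin and eye below 0.006 m), for 0.1 s.
At the end, for the whole second after the job is handed in: The tension arm stays turned back, between 0.38 and 0.82 rad, on the pin, which stands upright (within 0.2 rad) through the eye in the plate's hole, its collar within 3 mm of the eye's top, at rest and let go (value of joint tension_arm between 0.38 and 0.82 rad and z of pin in the frame of eye below -0.0245 m and horizontal distance between pin and eye below 0.005 m and angle between pin's own z axis and vertical below 0.2 rad and linear speed of pin below 0.02 m/s); the robot touches nothing.
It fails at once if the pin is forced against the locking plate with more than 40 N (contact force between pin and lock_plate above 40 N).
It fails at once if the arm is let go and snaps back towards its stop (value of joint tension_arm below 0.3 rad and velocity of joint tension_arm below -2 rad/s).
It fails at once if the tee key is moved by more than 15 mm (distance of tee_key from where it was at the start of the episode above 0.015 m).
It fails at once if the bottle, the jar or the tape roll is moved by more than 20 mm (distance of any of bottle, jar, tape_roll from where it was at the start of the episode above 0.02 m).
It also fails if it takes over 64 s, if anything falls off the work surface, if the arm or the gripper's body presses on something with over 40 N, if the wrist force passes 120 N, or if a joint passes its speed limit or range.

## Working session

There is one attempt and no reset: what is moved stays moved. The work goes in short steps, Python scripts to look and compute and a tool call to move; the robot and the scene stay as the last step left them, time stands still between calls to the robot, and variables do not carry over. Pictures are saved under pics/ and viewed, about 8 in all and at most 12, crops included, and the job is handed in when it is done.

Besides the shell and the picture viewer there is one more tool, called after "Emit:" as a command line: name --pt "numbers of a row" for each row, then --argument value for the rest. jog_arm: Moves the arm, as the interface text tells. Its arguments: {"type":"object","properties":{"rows":{"type":"array"},"grip_force":{"type":"number"}},"required":["rows"]}

```bash
mkdir -p pics
cat > h.py <<'E'
import numpy as np, cv2
from scipy.spatial.transform import Rotation as R
from cell import status, cams, env, outline_of, landmark_of
def K(p): 
    f=210/np.tan(np.radians(p['vfov'])/2); return f
def pose(p):
    a=np.array(p['attitude'],float)
    M=a if a.shape==(3,3) else R.from_euler('xyz',a,degrees=True).as_matrix()
    return M,np.array(p['eye'],float)
def ray(p,rc):
    f=K(p);M,e=pose(p)
    d=np.array([(rc[1]-p['cx'])/f,-(rc[0]-p['cy'])/f,-1.])
    return e,M@d
def atz(p,rc,z):
    e,d=ray(p,rc);return e+d*(z-e[2])/d[2]
def cloud(p,dep):
    f=K(p);M,e=pose(p);r,c=np.mgrid[:420,:560]
    d=np.stack([(c-p['cx'])/f,-(r-p['cy'])/f,-np.ones_like(r)],-1)
    return e+(d*dep[...,None])@M.T
def proj(p,X):
    f=K(p);M,e=pose(p);q=M.T@(np.array(X)-e)
    return p['cy']-f*q[1]/-q[2],p['cx']+f*q[0]/-q[2]
E
python3 - <<'E'
from h import *
print(status.get_obs())
for n in('side','top'):
    p=cams.camera_params(n);print(n,p)
    im,d=cams.read_camera(n);np.savez(f'{n}0.npz',im=im,d=d)
    cv2.imwrite(f'pics/{n}0.png',im[...,::-1])
    for t in('unit','parking','pivot','wheel','eye','lock_plate','pin','tee_key'):
        for o in landmark_of(n,t)[:4]:
            rc=o['position'];r,c=int(round(rc[0])),int(round(rc[1]))
            z={'unit':0,'parking':.09,'pivot':.06,'wheel':.135,'eye':.0895,'lock_plate':.06,'pin':.0645,'tee_key':.07}[t]
            print(t,round(o['conf'],2),np.round(rc,1),atz(p,rc,z).round(4),cloud(p,d)[r,c].round(4))
E
```

```text
{'time_s': 0.0, 'qpos': array([-69.83788792,  18.44123728,  -4.01698006,  83.17521283,
         1.29621297,  78.54036601,  -3.26014027]), 'joint_velocities': array([ 0.01731386,  0.0195793 ,  0.1290922 , -0.04582697,  0.0191579 ,
       -0.0111672 ,  0.04110494]), 'effort': array([ 6.47969409e-04, -4.91300547e+01, -4.03643483e-01, -3.12522876e+01,
       -6.38059666e-02,  4.38025407e-02,  1.81812579e-04]), 'tool_pos': array([0.21536954, 0.61307002, 0.40363397]), 'tool_rot': array([1.79993547e+02, 1.11498440e-01, 7.06491148e+01]), 'force': array([-0.11093443,  0.43570689,  0.5776563 ]), 'wrist_torque': array([ 0.00281484, -0.00202222, -0.04865519]), 'grip_width': 0.08702807214866251}
side {'vfov': 52.8514446016195, 'cx': 280.2209511906762, 'cy': 211.00281651745914, 'eye': array([ 0.05227156, -0.56383213,  0.68303946]), 'attitude': array([ 55.87861561,  -0.99999542, -36.66283861])}
unit 0.97 [254.9 287.3] [0.5615 0.0706 0.    ] [ 0.4912 -0.0158  0.0932]
unit 0.37 [218.2 287.1] [0.6581 0.1977 0.    ] [0.5854 0.1068 0.0823]
parking 0.88 [260.7 297.3] [ 0.5001 -0.0406  0.09  ] [ 0.4984 -0
[... 1107 characters left out ...]
 267.7] [0.5178 0.1459 0.    ] [0.5142 0.1411 0.0896]
pivot 0.74 [218.8 275.4] [0.5943 0.1232 0.06  ] [0.5877 0.1229 0.1106]
wheel 0.67 [218.8 303.4] [0.584  0.0577 0.135 ] [0.5825 0.0591 0.1437]
eye 0.7 [251. 266.] [0.5143 0.1458 0.0895] [0.515  0.1467 0.0726]
eye 0.36 [256.6 326.8] [0.4987 0.0024 0.0895] [0.4975 0.0032 0.101 ]
pin 0.63 [307.3 349.3] [ 0.3779 -0.0501  0.0645] [ 0.3775 -0.0513  0.053 ]
pin 0.53 [258.7 361.2] [ 0.4928 -0.0833  0.0645] [ 0.4911 -0.0706  0.1272]
pin 0.49 [256.5 386.7] [ 0.497  -0.1452  0.0645] [0.4778 0.1    1.0071]
pin 0.28 [287.2 164.5] [0.4326 0.3925 0.0645] [ 0.4299  0.4147 -0.0028]
tee_key 0.59 [257.3 327.3] [ 0.4974 -0.0008  0.07  ] [0.4975 0.0032 0.101 ]
```

Run:
```python
from h import *
a=np.load('side0.npz')['im'];b=np.load('top0.npz')['im']
cv2.imwrite('pics/c_top.png',cv2.resize(b[170:420,150:450],None,fx=2.4,fy=2.4,interpolation=3)[...,::-1])
cv2.imwrite('pics/c_side.png',cv2.resize(a[150:400,200:400],None,fx=2.4,fy=2.4,interpolation=3)[...,::-1])
```

```text
(no output)
```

View pics/c_top.png

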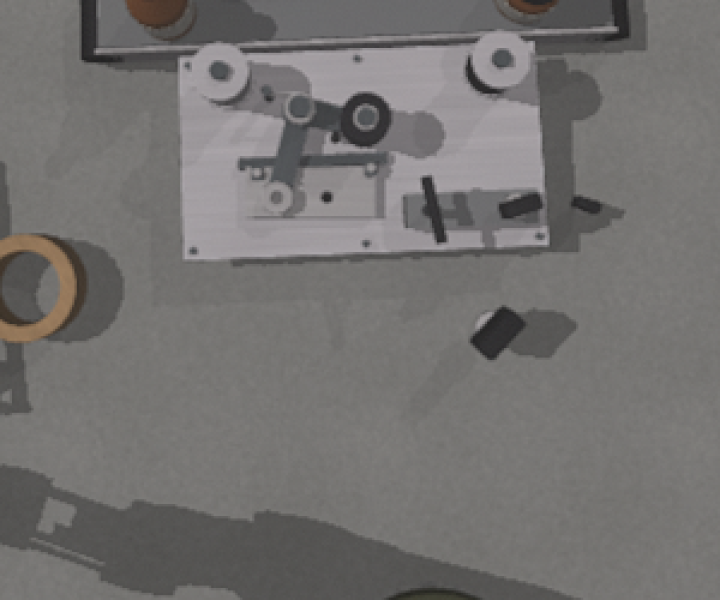

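View pics/c_side.png

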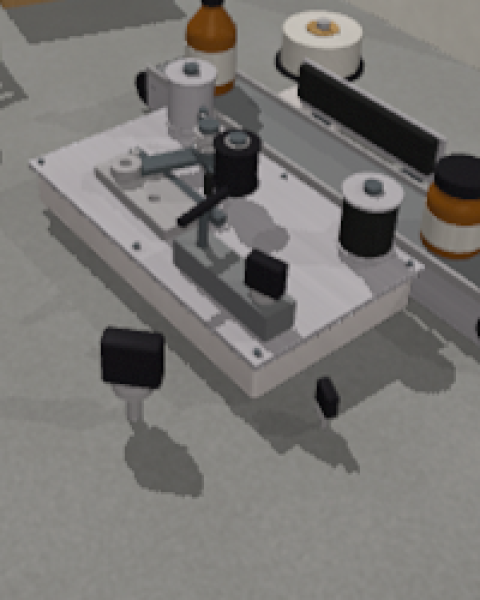

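The top crop shows the unit, with the arm at rest and its eye at crop (277,197). The plate's hole is visible at (326,197). There are three pin candidates:
- one in the block at top crop (520,205)
- a larger one standing on the table at (497,333)
- a small one at (587,204)

The one in the block is the middle-sized, and the side crop confirms it at (266,275). The tee key is in the block's other hole. Next I'll fit the unit frame.

Run:
```python
from h import *
from scipy.optimize import least_squares
p=cams.camera_params('top');z=np.load('top0.npz');P=cloud(p,z['d'])
c2p=lambda x,y:((y+.5)/2.4-.5+170,(x+.5)/2.4-.5+150)
s,c=np.sin(np.radians(163)),np.cos(np.radians(163))
pts=[((223,73),(.07,.135,.139)),((498,59),(.07,-.135,.139)),((277,197),(.035+.09*c,.06+.09*s,.0895)),
((180,58),(.1,.18,.06)),((533,42),(.1,-.18,.06)),((548,243),(-.1,-.18,.06)),((185,258),(-.1,.18,.06))]
W=np.array([atz(p,c2p(*a),b[2]) for a,b in pts]);U=np.array([b for a,b in pts])
def T(v,U): 
    U=np.atleast_2d(U);cc,ss=np.cos(v[2]),np.sin(v[2])
    return np.c_[v[0]+cc*U[:,0]-ss*U[:,1],v[1]+ss*U[:,0]+cc*U[:,1],U[:,2]]
r=least_squares(lambda v:(T(v,U)-W)[:,:2].ravel(),[.56,.07,0],loss='soft_l1',f_scale=.003)
print(r.x,((T(r.x,U)-W)*1000).round(1)[:,:2].tolist())
v=r.x;np.save('unit.npy',v)
print('park holes',T(v,[[-.07,-.1475,.09],[-.07,-.0625,.09]]).round(4))
pv=T(v,[.035,.06,.06])[0];ey=T(v,U[2])[0];print('pivot',pv,'eye',ey)
h=atz(p,c2p(326,197),.074);d=h-pv
print('hole',h,'rad',np.hypot(*d[:2]),'angle',np.arctan2(d[1],d[0])%(2*np.pi)-v[2]-np.radians(163))
for n in('top','side'):
    p=cams.camera_params(n);z=np.load(n+'0.npz');P=cloud(p,z['d'])
    for o in outline_of(n,'pin')[:4]:
        m=o['pixels'];q=P[m];q=q[z['d'][m]>0];zt=np.percentile(q[:,2],95);t=q[q[:,2]>zt-.008]
        y=cv2.minAreaRect((t[:,:2]*1000).astype(np.float32))
        print(n,'pin',round(o['conf'],2),o['box'],q[:,2].min().round(3),zt.round(3),y)
    im=z['im'].copy();im=cv2.resize(im,None,fx=4,fy=4,interpolation=3)
    for X in [*T(v,U),h,*T(v,[[-.07,-.1475,.09],[-.07,-.0625,.09],[-.07,-.1475,.13],[-.053,-.17,.09],[-.087,-.17,.09],[-.053,-.04,.09],[-.087,-.04,.09]])]:
        a=proj(p,X);cv2.circle(im,(int((a[1]+.5)*4),int((a[0]+.5)*4)),3,(255,0,0),-1)
    r0,c0=(176,222) if n=='top' else (165,210)
    cv2.imwrite(f'pics/ov_{n}.png',im[r0*4:r0*4+500,c0*4:c0*4+680,::-1])
```

```text
[0.56286824 0.06274604 0.02697575] [[0.4, 4.4], [-1.0, -4.5], [-3.0, -0.3], [-1.1, -3.1], [-1.6, 3.3], [5.2, 3.8], [4.3, -3.1]]
park holes [[ 0.4969 -0.0866  0.09  ]
 [ 0.4946 -0.0016  0.09  ]]
pivot [0.59623715 0.12366825 0.06      ] eye [0.5094913  0.14765068 0.0895    ]
hole [0.51223395 0.09959428 0.074     ] rad 0.08738475083386263 angle 0.5488337330253938
top pin 0.65 [346.4, 294.8, 369.1, 320.1] -0.004 0.097 ((377.7090759277344, -67.13231658935547), (22.77876091003418, 49.3597412109375), 43.57749938964844)
top pin 0.55 [387.5, 252.9, 399.7, 259.5] 0.021 0.051 ((502.2783203125, -170.02259826660156), (25.027616500854492, 11.644815444946289), 66.91165924072266)
top pin 0.51 [261.8, 208.1, 312.5, 259.6] 0.057 0.139 ((585.4837646484375, 59.81377410888672), (46.923980712890625, 46.63716506958008), 25.70309066772461)
top pin 0.42 [357.6, 247.5, 373.1, 260.2] 0.091 0.132 ((499.82904052734375, -85.50545501708984), (14.871123313903809, 33.55418014526367), 16.816682815551758)
side pin 0.85 [242.9, 290.1, 268.8, 325.4] -0.002 0.096 ((373.240234375, -67.33789825439453), (24.578113555908203, 50.88848114013672), 45.27696990966797)
side pin 0.71 [301.8, 253.3, 320.3, 277.4] 0.089 0.131 ((496.939453125, -86.6051254272461), (18.027969360351562, 35.86114501953125), 15.53268814086914)
side pin 0.59 [333.3, 307.0, 342.1, 331.9] 0.0 0.05 ((497.6061096191406, -171.49786376953125), (24.75902557373047, 10.927667617797852), 69.15890502929688)
side pin 0.25 [213.0, 153.6, 436.2, 314.8] -0.002 0.125 ((700.2107543945312, 70.72132873535156), (437.6129455566406, 266.045654296875), 73.02474212646484)
```

View pics/ov_top.png

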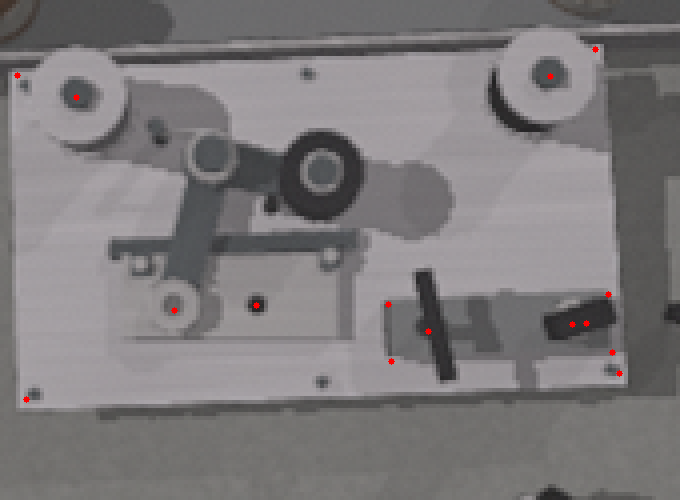

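View pics/ov_side.png

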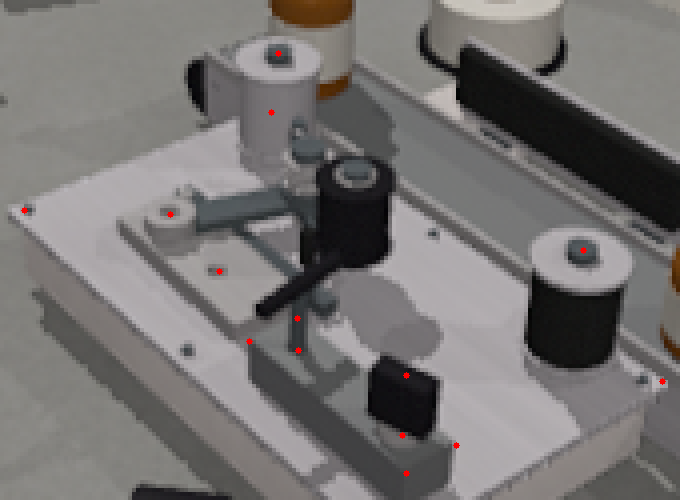

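The overlays fit: the block, eye and pin agree with the unit frame, with the top camera reading about 3 mm high in x. The pin in the block is 36 x 15 mm with its top at 0.131, so it's the middle one, against 50 mm for the large and 25 mm for the small. In the fitted frame the plate hole is at about 0.54 rad. Now I'll start moving.

Emit:
jog_arm --pt "0 -0.014 0.035 0 0 0 0" --pt "0 -0.014 0.035 0 0 0 0" --pt "0 -0.014 0.035 0 0 0 0" --pt "0 -0.014 0.035 0 0 0 0" --pt "0 -0.014 0.035 0 0 0 0" --pt "0 -0.014 0.035 0 0 0 0" --pt "0 -0.014 0.035 0 0 0 0" --pt "0 -0.014 0.035 0 0 0 0" --pt "0 -0.014 0.035 0 0 0 0" --pt "0 -0.014 0.035 0 0 0 0"

```text
time_s: 1.83
tool_pos: [0.5004, 0.3637, 0.4051]
tool_rot: [180.0, -0.0, 70.7]
force: [0.3, 0.8, 0.5]
grip_width: 0.0869
```

Emit:
jog_arm --pt "0 0 0 0 0 0 6.8" --pt "0 0 0 0 0 0 6.8" --pt "0 0 0 0 0 0 6.8" --pt "0 0 0 0 0 0 6.8" --pt "0 0 0 0 0 0 6.8" --pt "0 0 0 0 0 0 6.8" --pt "0 0 0 0 0 0 6.8" --pt "0 0 0 0 0 0 6.8" --pt "0 0 0 0 0 0 0"

```text
time_s: 2.58
tool_pos: [0.4992, 0.3653, 0.4048]
tool_rot: [-180.0, -0.0, 16.1]
force: [-0.6, 0.0, -0.8]
grip_width: 0.0872
```

Emit:
jog_arm --pt "0 -0.0105 0.036 0 0 0 0" --pt "0 -0.0105 0.036 0 0 0 0" --pt "0 -0.0105 0.036 0 0 0 0" --pt "0 -0.0105 0.036 0 0 0 0" --pt "0 -0.0105 0.036 0 0 0 0" --pt "0 -0.0105 0.036 0 0 0 0" --pt "0 -0.0105 0.036 0 0 0 0" --pt "0 -0.0105 0.036 0 0 0 0" --pt "0 -0.0105 0.036 0 0 0 0" --pt "0 -0.0105 0.036 0 0 0 0" --pt "0 -0.0105 0.036 0 0 0 0" --pt "0 -0.0105 0.036 0 0 0 0"

```text
time_s: 3.58
tool_pos: [0.4987, -0.0867, 0.4052]
tool_rot: [-180.0, -0.1, 16.5]
force: [1.2, -0.3, -0.2]
grip_width: 0.0869
```

Emit:
jog_arm --pt "0 0 0 0.02 0 0 0" --pt "0 0 0 0.025 0 0 0" --pt "0 0 0 0.025 0 0 0" --pt "0 0 0 0.02 0 0 0" --pt "0 0 0 0 0 0 0"

```text
time_s: 4.0
tool_pos: [0.4974, -0.0845, 0.3111]
tool_rot: [-179.9, 0.4, 16.4]
force: [-0.1, 0.3, -0.1]
grip_width: 0.0872
```

Emit:
jog_arm --pt "0 0 0 0.015 0 0 0" --pt "0 0 0 0.015 0 0 0" --pt "0 0 0 0 0 0 0" --pt "0 0 0 0 0 0 0"

```text
time_s: 4.33
tool_pos: [0.4993, -0.0847, 0.2855]
tool_rot: [180.0, 0.0, 16.3]
force: [-0.6, -1.2, 1.2]
grip_width: 0.0869
```

Run:
```python
from h import *
for n in('side',):
    p=cams.camera_params(n);im,d=cams.read_camera(n)
    print(status.get_obs()['tool_pos'],status.get_obs()['tool_rot'])
    cv2.imwrite('pics/g1.png',cv2.resize(im[190:330,220:400],None,fx=3.6,fy=3.6,interpolation=3)[...,::-1])
```

```text
[ 0.4996545  -0.08485513  0.28605117] [ 1.79979693e+02 -7.82181971e-02  1.63123243e+01]
```

View pics/g1.png

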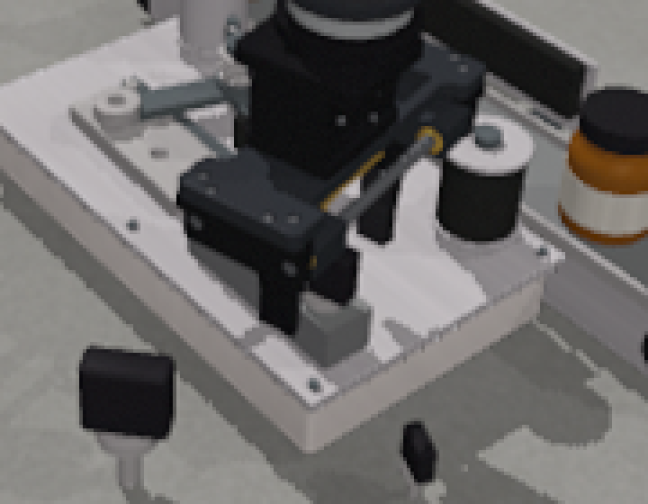

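The fingers straddle the grip at crop (330,270), clear of the tee key and roller. I'll lower 4 mm and close.

Emit:
jog_arm --pt "0 0 0 0.004 0 0 0" --pt "0 0 0 0 0 0 0" --pt "1 0 0 0 0 0 0" --pt "1 0 0 0 0 0 0" --pt "1 0 0 0 0 0 0" --pt "1 0 0 0 0 0 0" --pt "1 0 0 0 0 0 0" --pt "1 0 0 0 0 0 0" --pt "1 0 0 0 0 0 0" --pt "1 0 0 0 0 0 0" --grip_force 40

```text
time_s: 5.22
tool_pos: [0.4992, -0.0848, 0.2808]
tool_rot: [-180.0, -0.0, 16.2]
force: [-0.1, -0.1, 1.5]
grip_width: 0.0415
```

Emit:
jog_arm --pt "1 0 0 0 0 0 0" --pt "1 0 0 0 0 0 0" --pt "1 0 0 0 0 0 0" --pt "1 0 0 0 0 0 0" --pt "1 0 0 0 0 0 0" --pt "1 0 0 0 0 0 0" --pt "1 0 0 0 0 0 0"

```text
time_s: 5.8
tool_pos: [0.499, -0.0849, 0.2807]
tool_rot: [-180.0, 0.0, 16.2]
force: [-1.3, 0.5, 1.3]
grip_width: 0.0157
```

Emit:
jog_arm --pt "1 0 0 -0.01 0 0 0" --pt "1 0 0 -0.02 0 0 0" --pt "1 0 0 -0.02 0 0 0" --pt "1 0 0 -0.02 0 0 0" --pt "1 0 0 -0.02 0 0 0" --pt "1 0 0 0 0 0 0" --pt "1 0 0 0 0 0 0"

```text
time_s: 6.38
tool_pos: [0.4996, -0.0849, 0.3723]
tool_rot: [180.0, -0.2, 16.3]
force: [-0.3, 0.2, -0.8]
grip_width: 0.0154
```

Run:
```python
from h import *
o=status.get_obs();print(o['tool_pos'],o['tool_rot'],o['grip_width'])
for n in('side','top'):
    p=cams.camera_params(n);im,d=cams.read_camera(n)
    for q in outline_of(n,'pin'): print(n,round(q['conf'],2),q['box'])
    if n=='side':cv2.imwrite('pics/g2.png',cv2.resize(im[170:310,220:400],None,fx=3.6,fy=3.6,interpolation=3)[...,::-1])
```

```text
[ 0.49959865 -0.08489877  0.37226426] [179.97394529  -0.19687731  16.25347773] 0.015414279561911616
side 0.91 [241.8, 286.2, 268.3, 327.6]
side 0.67 [332.9, 308.8, 342.6, 330.5]
side 0.58 [310.7, 220.1, 325.5, 249.4]
top 0.64 [345.0, 298.6, 366.8, 317.8]
```

View pics/g2.png

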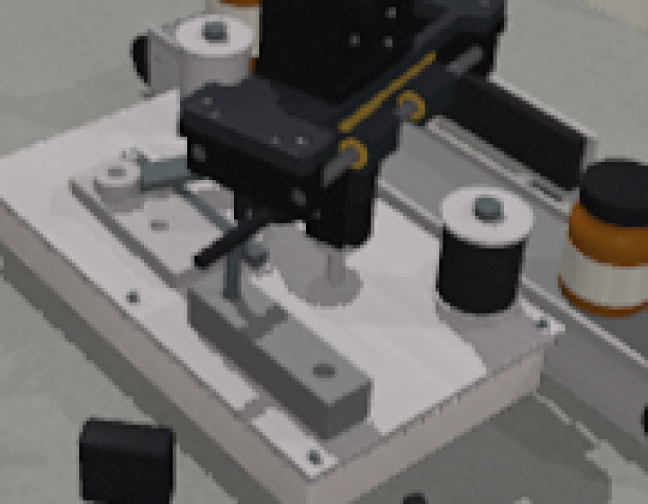

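The pin is held upright and the tee key is undisturbed. Now the relative move to above the eye, which is (+0.0126, +0.2342) from the hole it came out of.

Emit:
jog_arm --pt "1 0.0097 -0.0277 0 0 0 0" --pt "1 0.0097 -0.0277 0 0 0 0" --pt "1 0.0097 -0.0277 0 0 0 0" --pt "1 0.0097 -0.0277 0 0 0 0" --pt "1 0.0097 -0.0277 0 0 0 0" --pt "1 0.0097 -0.0277 0 0 0 0" --pt "1 0.0097 -0.0277 0 0 0 0" --pt "1 0.0097 -0.0274 0 0 0 0" --pt "1 0 0 0 0 0 0" --pt "1 0 0 0.02 0 0 0" --pt "1 0 0 0.02 0 0 0" --pt "1 0 0 0 0 0 0"

```text
time_s: 7.58
tool_pos: [0.51, 0.149, 0.3261]
tool_rot: [179.9, 0.5, 16.3]
force: [-1.1, -0.4, -1.8]
grip_width: 0.0155
```

Run:
```python
from h import *
o=status.get_obs();print(o['tool_pos'],o['tool_rot'],o['force'])
p=cams.camera_params('side');im,d=cams.read_camera('side')
o=status.get_obs();print(o['tool_pos'])
print(landmark_of('side','eye')[:2],landmark_of('side','pin'))
cv2.imwrite('pics/g3.png',cv2.resize(im[180:240,210:290],None,fx=8,fy=8,interpolation=3)[...,::-1])
```

```text
[0.50997234 0.1490175  0.32614041] [179.91579118   0.48061209  16.26954278] [-1.08832431 -0.35757411 -1.82223638]
[0.51062082 0.14899338 0.3281011 ]
[{'position': [214.8, 248.6], 'conf': 0.98}, {'position': [208.2, 297.6], 'conf': 0.35}] [{'position': [211.7, 250.5], 'conf': 0.64}, {'position': [322.5, 256.4], 'conf': 0.62}, {'position': [327.2, 334.3], 'conf': 0.48}]
```

View pics/g3.png

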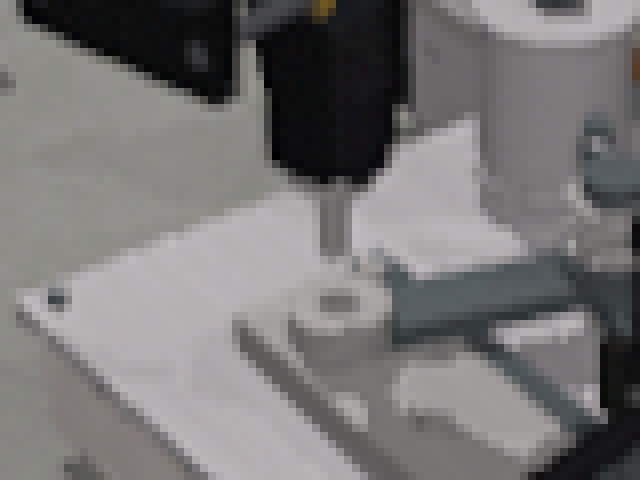

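Run:
```python
from h import *
p=cams.camera_params('side');o=status.get_obs();t=o['tool_pos'];print(t,o['tool_rot'],o['force'])
print('tip',atz(p,(212.7,251.6),t[2]-.2182),'eye',atz(p,(217.5,252),.0895))
```

```text
[0.51186868 0.14915643 0.33090575] [1.79989570e+02 2.38366078e-02 1.62224039e+01] [ 0.03305887 -0.30003816  0.28179932]
tip [0.50273777 0.13910741 0.11270575] eye [0.51040185 0.1497994  0.0895    ]
```

Run:
```python
from h import *
p=cams.camera_params('side');im,d=cams.read_camera('side');o=status.get_obs();t=o['tool_pos'];print(t,o['tool_rot'],o['force'])
print('tip in g2',atz(p,(170+284/3.6,220+332/3.6),.3723-.2182))
# expected tip pixel & eye pixel drawn
im=cv2.resize(im,None,fx=10,fy=10,interpolation=3)
for X in [(t[0],t[1],t[2]-.2182),(t[0],t[1],.0895)]:
    a=proj(p,X);print(a);cv2.circle(im,(int((a[1]+.5)*10),int((a[0]+.5)*10)),3,(255,0,0),-1)
cv2.imwrite('pics/g4.png',im[1900:2350,2250:2800,::-1])
```

```text
[0.51212339 0.14920238 0.33158677] [-1.79994903e+02 -6.06510878e-02  1.62211188e+01] [-0.15237898 -0.18013626 -1.2740386 ]
tip in g2 [ 0.49788532 -0.08651822  0.1541    ]
(np.float64(209.27217207574122), np.float64(252.53488731035125))
(np.float64(217.3813381609673), np.float64(252.72339398987003))
```

View pics/g4.png

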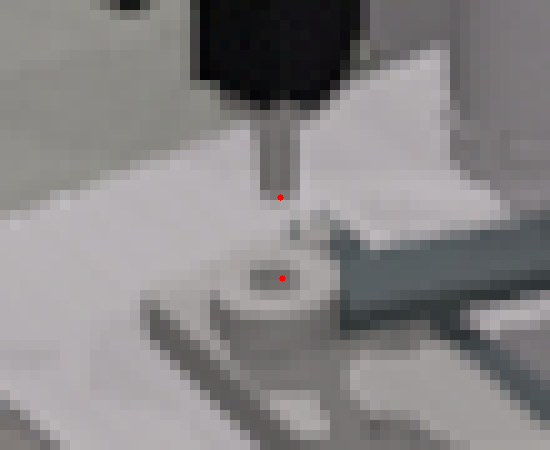

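The tip sits where predicted at (279,198), and the eye hole at (276,278) is about 0.8 mm left of it. I'll correct that and insert slowly.

Emit:
jog_arm --pt "1 -0.0005 -0.0007 0.006 0 0 0" --pt "1 0 0 0.006 0 0 0" --pt "1 0 0 0.006 0 0 0" --pt "1 0 0 0.003 0 0 0" --pt "1 0 0 0 0 0 0" --pt "1 0 0 0.002 0 0 0" --pt "1 0 0 0.002 0 0 0" --pt "1 0 0 0.002 0 0 0" --pt "1 0 0 0 0 0 0" --pt "1 0 0 0 0 0 0"

```text
time_s: 8.62
tool_pos: [0.5111, 0.1499, 0.3037]
tool_rot: [180.0, 0.0, 16.2]
force: [0.2, 0.7, -0.4]
grip_width: 0.0159
```

The tip is about 4 mm into the eye with no reaction force. Continuing.

Emit:
jog_arm --pt "1 0 0 0.002 0 0 0" --pt "1 0 0 0.002 0 0 0" --pt "1 0 0 0.002 0 0 0" --pt "1 0 0 0.002 0 0 0" --pt "1 0 0 0.001 0 0 0" --pt "1 0 0 0 0 0 0" --pt "1 0 0 0 0 0 0" --pt "1 0 0 0 0 0 0"

```text
time_s: 9.28
tool_pos: [0.5111, 0.1499, 0.2948]
tool_rot: [-180.0, -0.0, 16.2]
force: [-0.2, -0.5, -1.4]
grip_width: 0.0155
```

The tip is through the eye, about 13 mm below its top. I'll sweep along the arc with the tip just above the plate, to 0.2 rad first.

Emit:
jog_arm --pt "1 -0.0013 0.0027 0 0 0 0" --pt "1 -0.0013 0.0027 0 0 0 0" --pt "1 -0.0013 0.0027 0 0 0 0" --pt "1 -0.0013 0.0027 0 0 0 0" --pt "1 -0.0013 0.0027 0 0 0 0" --pt "1 -0.0013 0.0027 0 0 0 0" --pt "1 0 0 0 0 0 0" --pt "1 0 0 0 0 0 0" --pt "1 0 0 0 0 0 0"

```text
time_s: 10.03
tool_pos: [0.5082, 0.1321, 0.295]
tool_rot: [180.0, -0.0, 16.2]
force: [1.0, 3.9, -1.5]
grip_width: 0.0157
```

Emit:
jog_arm --pt "1 -0.0007 0.0029 0 0 0 0" --pt "1 -0.0007 0.0029 0 0 0 0" --pt "1 -0.0007 0.0029 0 0 0 0" --pt "1 -0.0007 0.0029 0 0 0 0" --pt "1 -0.0007 0.0029 0 0 0 0" --pt "1 -0.0007 0.0029 0 0 0 0" --pt "1 0 0 0 0 0 0" --pt "1 0 0 0 0 0 0" --pt "1 0 0 0 0 0 0"

```text
time_s: 10.78
tool_pos: [0.5088, 0.1147, 0.2949]
tool_rot: [-180.0, 0.0, 16.3]
force: [0.0, 5.7, 0.5]
grip_width: 0.0161
```

Emit:
jog_arm --pt "1 -0.0003 0.0023 0 0 0 0" --pt "1 -0.0003 0.0023 0 0 0 0" --pt "1 -0.0003 0.0023 0 0 0 0" --pt "1 0 0 0 0 0 0" --pt "1 0 0 0.0005 0 0 0" --pt "1 0 0 0.0005 0 0 0" --pt "1 0 0 0.0005 0 0 0" --pt "1 0 0 0 0 0 0" --pt "1 0 0 0 0 0 0" --pt "1 0 0 0 0 0 0"

```text
time_s: 11.62
tool_pos: [0.5096, 0.1077, 0.2933]
tool_rot: [-180.0, 0.1, 16.3]
force: [-1.7, 5.3, 1.6]
grip_width: 0.0156
```

Emit:
jog_arm --pt "1 0 0 0.0005 0 0 0" --pt "1 0 0 0.0005 0 0 0" --pt "1 0 0 0 0 0 0" --pt "1 0 0 0 0 0 0" --pt "1 0 0 0 0 0 0"

```text
time_s: 12.03
tool_pos: [0.5096, 0.1077, 0.2923]
tool_rot: [-180.0, 0.1, 16.3]
force: [-1.9, 5.0, 2.3]
grip_width: 0.0155
```

Emit:
jog_arm --pt "1 0 0 0.0005 0 0 0" --pt "1 0 0 0 0 0 0" --pt "1 0 0 0 0 0 0" --pt "1 0 0 0 0 0 0"

```text
time_s: 12.37
tool_pos: [0.5096, 0.1077, 0.2921]
tool_rot: [-180.0, 0.1, 16.3]
force: [-2.7, 4.0, 4.8]
grip_width: 0.0155
```

Emit:
jog_arm --pt "1 0 0 0.0005 0 0 0" --pt "1 0 0 0 0 0 0" --pt "1 0 0 0 0 0 0" --pt "1 0 0 0 0 0 0"

```text
time_s: 12.7
tool_pos: [0.5097, 0.1076, 0.2921]
tool_rot: [-179.9, 0.1, 16.3]
force: [-3.3, 4.0, 8.1]
grip_width: 0.0157
```

Plate contact is at tool z 0.2921 with about 8 N. I'll feel along with small tangential steps, which are tool +y here.

Emit:
jog_arm --pt "1 -0.0001 0.0008 0 0 0 0" --pt "1 0 0.0008 0 0 0 0" --pt "1 0 0.0008 0 0 0 0" --pt "1 0 0 0 0 0 0" --pt "1 0 0 0 0 0 0"

```text
time_s: 13.12
tool_pos: [0.5099, 0.1067, 0.2921]
tool_rot: [-179.8, 0.1, 16.3]
force: [-4.7, 7.5, 7.4]
grip_width: 0.0161
```

Emit:
jog_arm --pt "1 0 0.0008 0 0 0 0" --pt "1 0 0.0008 0 0 0 0" --pt "1 0 0 0 0 0 0" --pt "1 0 0 0 0 0 0"

```text
time_s: 13.45
tool_pos: [0.5103, 0.1053, 0.2921]
tool_rot: [-179.8, 0.1, 16.3]
force: [-4.1, 8.2, 7.5]
grip_width: 0.0156
```

Emit:
jog_arm --pt "1 -0.0005 0.0008 0 0 0 0" --pt "1 0 0.0008 0 0 0 0" --pt "1 0 0 0 0 0 0" --pt "1 0 0 0 0 0 0"

```text
time_s: 13.78
tool_pos: [0.5106, 0.1032, 0.2921]
tool_rot: [-179.9, 0.0, 16.3]
force: [-2.9, 6.8, 6.1]
grip_width: 0.0155
```

Emit:
jog_arm --pt "1 0 0.0008 0 0 0 0" --pt "1 0 0.0008 0 0 0 0" --pt "1 0 0 0 0 0 0" --pt "1 0 0 0 0 0 0"

```text
time_s: 14.12
tool_pos: [0.5111, 0.1011, 0.2916]
tool_rot: [-179.9, 0.0, 16.3]
force: [-2.1, 6.3, 3.2]
grip_width: 0.0158
```

It's starting to drop (z 0.2916, force easing) right at the predicted spot. A small nudge further with gentle down steps.

Emit:
jog_arm --pt "1 0 0.0005 0.0005 0 0 0" --pt "1 0 0 0.0005 0 0 0" --pt "1 0 0 0 0 0 0" --pt "1 0 0 0 0 0 0" --pt "1 0 0 0 0 0 0"

```text
time_s: 14.53
tool_pos: [0.5112, 0.1005, 0.2905]
tool_rot: [-179.9, 0.1, 16.3]
force: [-2.0, 5.3, 3.1]
grip_width: 0.0158
```

Emit:
jog_arm --pt "1 0 0.0005 0 0 0 0" --pt "1 0 0 0.0005 0 0 0" --pt "1 0 0 0 0 0 0" --pt "1 0 0 0 0 0 0"

```text
time_s: 14.87
tool_pos: [0.5113, 0.1001, 0.29]
tool_rot: [-179.9, 0.1, 16.3]
force: [-2.6, 5.6, 3.0]
grip_width: 0.0153
```

Emit:
jog_arm --pt "1 0 0 0.0008 0 0 0" --pt "1 0 0 0.0008 0 0 0" --pt "1 0 0 0 0 0 0" --pt "1 0 0 0 0 0 0" --pt "1 0 0 0 0 0 0"

```text
time_s: 15.28
tool_pos: [0.5113, 0.1001, 0.2883]
tool_rot: [-179.9, 0.1, 16.3]
force: [-1.3, 6.2, 2.4]
grip_width: 0.0155
```

Emit:
jog_arm --pt "1 0 0 0.001 0 0 0" --pt "1 0 0 0.001 0 0 0" --pt "1 0 0 0 0 0 0" --pt "1 0 0 0 0 0 0" --pt "1 0 0 0 0 0 0"

```text
time_s: 15.7
tool_pos: [0.5113, 0.1001, 0.2863]
tool_rot: [-179.9, 0.1, 16.3]
force: [-1.6, 5.9, 2.0]
grip_width: 0.0156
```

The pin is in the hole with low force. Pressing it home.

Emit:
jog_arm --pt "1 0 0 0.001 0 0 0" --pt "1 0 0 0.001 0 0 0" --pt "1 0 0 0.001 0 0 0" --pt "1 0 0 0.001 0 0 0" --pt "1 0 0 0.001 0 0 0" --pt "1 0 0 0 0 0 0" --pt "1 0 0 0 0 0 0" --pt "1 0 0 0 0 0 0"

```text
time_s: 16.37
tool_pos: [0.5113, 0.1001, 0.2813]
tool_rot: [-179.9, 0.1, 16.3]
force: [-1.5, 5.0, 1.8]
grip_width: 0.0157
```

Emit:
jog_arm --pt "1 0 0 0.0005 0 0 0" --pt "1 0 0 0.0005 0 0 0" --pt "1 0 0 0.0005 0 0 0" --pt "1 0 0 0 0 0 0" --pt "1 0 0 0 0 0 0" --pt "1 0 0 0 0 0 0"

```text
time_s: 16.87
tool_pos: [0.5113, 0.1, 0.2802]
tool_rot: [-179.9, 0.1, 16.3]
force: [-3.4, 5.4, 5.8]
grip_width: 0.0157
```

The collar is on the eye at z 0.2802, as expected, with 5.8 N. A touch more, then ease the side load and open.

Emit:
jog_arm --pt "1 0 0 0.0005 0 0 0" --pt "1 0 -0.0005 0 0 0 0" --pt "1 0 0 0 0 0 0" --pt "0.5 0 0 0 0 0 0" --pt "0.5 0 0 0 0 0 0" --pt "0.5 0 0 0 0 0 0" --pt "0.5 0 0 0 0 0 0" --pt "0.5 0 0 0 0 0 0" --pt "0.5 0 0 0 0 0 0" --pt "0.5 0 0 0 0 0 0"

```text
time_s: 17.7
tool_pos: [0.5116, 0.0996, 0.279]
tool_rot: [180.0, 0.0, 16.2]
force: [0.2, 0.5, 0.3]
grip_width: 0.0429
```

Emit:
jog_arm --pt "0.5 0 0 -0.005 0 0 0" --pt "0.5 0 0 -0.015 0 0 0" --pt "0.5 0 0 -0.03 0 0 0" --pt "0.5 0 0 -0.035 0 0 0" --pt "0.5 0 0 -0.035 0 0 0" --pt "0.5 0.01 -0.035 0 0 0 0" --pt "0.5 0.01 -0.035 0 0 0 0" --pt "0.5 0.01 -0.035 0 0 0 0" --pt "0.5 0.01 -0.035 0 0 0 0" --pt "0.5 0.01 -0.035 0 0 0 0" --pt "0.5 0 0 0 0 0 0" --pt "0.5 0 0 0 0 0 0"

```text
time_s: 18.7
tool_pos: [0.5097, 0.2847, 0.3989]
tool_rot: [180.0, 0.0, 16.5]
force: [-0.7, -1.0, -0.9]
grip_width: 0.0436
```

Run:
```python
from h import *
o=status.get_obs();print(o['tool_pos'],o['force'])
ims=[]
for n,(r,c) in(('side',(150,200)),('top',(170,210))):
    p=cams.camera_params(n);im,d=cams.read_camera(n);P=cloud(p,d)
    for q in outline_of(n,'pin'):
        t=P[q['pixels']&(d>0)];zt=np.percentile(t[:,2],95);g=t[t[:,2]>zt-.01]
        print(n,round(q['conf'],2),q['box'],zt.round(4),cv2.minAreaRect((g[:,:2]*1000).astype(np.float32)))
    ims.append(cv2.resize(im[r:r+150,c:c+200],None,fx=3.9,fy=3.9,interpolation=3)[:295*2,:390*2])
a=np.hstack([cv2.resize(i,(400,300)) for i in ims]);cv2.imwrite('pics/end.png',a[...,::-1])
```

```text
[0.50968456 0.28473591 0.39888943] [-0.69562254 -1.01898854 -0.88531886]
side 0.94 [244.1, 288.2, 270.3, 327.0] 0.0963 ((373.3853759765625, -68.22906494140625), (23.274858474731445, 49.346736907958984), 45.34514236450195)
side 0.82 [257.8, 206.8, 274.2, 228.6] 0.1306 ((509.6272277832031, 98.1955795288086), (18.279499053955078, 36.30089569091797), 12.182867050170898)
side 0.56 [334.8, 307.0, 342.7, 326.6] 0.05 ((497.82781982421875, -170.79159545898438), (25.95485496520996, 11.111491203308105), 69.21786499023438)
top 0.84 [346.1, 298.4, 367.7, 322.3] 0.0973 ((377.7825012207031, -67.05183410644531), (22.446596145629883, 49.6630973815918), 42.15767288208008)
top 0.6 [277.8, 245.6, 292.9, 256.4] 0.1311 ((513.0492553710938, 100.34803009033203), (15.823101997375488, 32.99383544921875), 16.99959373474121)
top 0.57 [387.5, 250.3, 402.1, 259.2] 0.0502 ((502.34661865234375, -171.30307006835938), (25.497629165649414, 12.297378540039062), 66.89788818359375)
```

View pics/end.png

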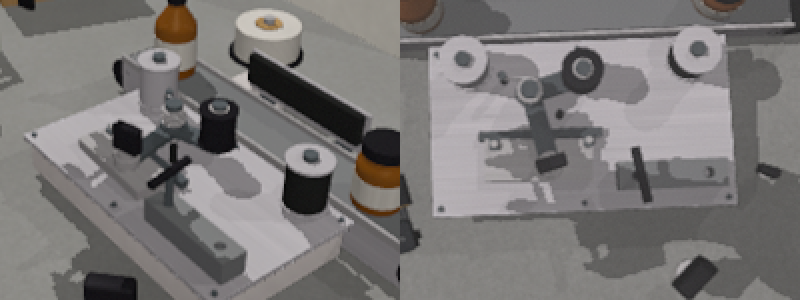

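The pin stands upright through the eye, at side (127,140) and top (551,160). Its top reads about 0.131, matching the home height, and the arm is turned back. The tee key, bottle, jar and tape roll are untouched, and the gripper is clear.

```bash
python3 -c "
from cell import env;print(env.sign_off())"
```

```text
the job is handed in; nothing more can be done
None
```

The tension arm is locked back on the pin, and I handed the job in at about 19 s of the 64 s allowed. No verdict came back.

**What I did:** I took the middle-sized pin, the one in the parking block, and put it through the eye with the arm at rest. I swung the arm to about 0.47 rad with the tip just above the plate, then felt along the plate with 6–8 N of upward force on the tool. The pin dropped into the hole at about 0.54 rad, where the picture had put it. I pressed it home (the last reading was 5.8 N, before a final 0.5 mm press), let go and moved clear.

**Last checks:**
- **Pin:** it stands upright through the eye at the plate's hole. The top of its grip reads 0.131 m in both cameras, against 0.1295 m expected when fully home.
- **Arm:** it stays turned back with the gripper off.
- **Other things:** the tee key stands where it was. The bottle and jar look unmoved in the final pictures, and the arm went nowhere near them. The tape roll is barely in the final crops, so I did not check its position at the end.

**What disagreed:** the two cameras differ by about 3 mm in x. I worked from positions relative to the pin's parking hole, and that fitted at both the eye and the plate's hole. The deck corners were 3–6 mm and the rollers about 4.5 mm off my unit fit, which did not matter for the job.

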